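Put the cheese tub away: feel which tub is full, push it home, clip it tight

TASK

One of the two white tubs has a wheel of cheese in it and the other is empty; you can tell which by feeling how hard they are to push. Slide the full tub back until its back sits flat against the splash board behind it, and clip its lid tight: tip the wire bail over the keeper on the lid and press the lever all the way down. Leave the empty tub within a few centimetres of where it stood, with its latch open so that it can air, and don't disturb the other things.

Things in the scene. Friction and masses are not known exactly. Their poses are not given: they have to be found in the camera images.
- tub_1: The left (+y) of two tubs that look alike: white enamel box, 130 mm deep (x) and wide (y), enamel lid, top 100 mm up; its skirt 3 mm proud of the walls, 78 to 99 mm up. Loose, slides (friction about 0.6). Origin: centre of underside; x from front (latch side, faces the robot) to back. Front wall x = -0.065, back wall x = +0.065. The latch lies within 23 mm of y = 0.
- tub_2: The right (-y) tub, built like tub_1 in all parts. Exactly one of the two, either one from start to start and not to be seen from outside, holds a wheel of cheese of 0.57 to 0.72 kg. A tub without it weighs about 0.38 kg with lid and latch and takes 2 to 2.6 N to slide; the full one takes at least 2.4 times as much.
- tub_1_back (a point): Point on the back wall of tub_1, in the middle of its width, 30 mm above the worktop.
- tub_2_back (a point): Point on the back wall of tub_2, in the middle of its width, 30 mm above the worktop.
- tub_1_lid (a joint): How far tub_1's lid (hinged along its back edge) is pressed down into its rubber seal, rad: about 0 as it lies loose, about -0.018 when the latch has pulled it tight (front edge then 2.5 mm lower).
- tub_2_lid (a joint): How far tub_2's lid (hinged along its back edge) is pressed down into its rubber seal, rad: about 0 as it lies loose, about -0.018 when the latch has pulled it tight (front edge then 2.5 mm lower).
- tub_1_lever (a joint): Lever of tub_1's toggle latch, rad. 0: hanging straight down, clipped shut; grows as its tip swings out to the robot (1.57: level) and up; starts at 1.85 to 2.0, stops at 2.15. Steel plate 32 mm wide (y), 45 mm long from axis to tip, its outer face (the upper one when swung out) 6.5 mm off the axis. Stays where left (friction 0.05 N m).
- tub_2_lever (a joint): As tub_1_lever. Either turns about an axis along the tub's y at x = -0.080, z = 0.060 in the tub's frame. With the bail hooked, it goes stiff at about 1.3 rad, needs about 0.15 N m (3 to 4 N near its tip), goes over centre at about 0.4 rad and, pressed on down to 0, stays there. Not hooked, it swings down loosely and the lid stays loose.
- tub_1_bail (a joint): Wire bail (hoop) of tub_1's latch, rad, relative to the lever; lever + bail = its lean from upright, positive towards the lid. Hoop 41 mm wide, 36 mm long, of 4 mm wire, hung freely on the lever 13 mm from the lever's axis: with the lever at L its pivot is at x = -0.080 - 0.013 sin(L - 0.21), z = 0.060 - 0.013 cos(L - 0.21) in the tub's frame.
- tub_2_bail (a joint): As tub_1_bail. At the start either bail has fallen away from the lid, above the swung-out lever (lean -0.25 to -0.4, bar about 96 mm up, on its stop at bail = -2.25). Tipped towards the lid past upright, it falls by itself against the lid's skirt, the bar then behind the keeper's lip (lean about +0.7); it follows the lever down from there and pulls on the keeper.
- tub_1_bail_bar (a point): Middle of the cross bar of tub_1's bail, which must go behind the keeper's lip; at the start about 96 mm above the worktop.
- tub_2_bail_bar (a point): Middle of the cross bar of tub_2's bail, which must go behind the keeper's lip; at the start about 96 mm above the worktop.
- tub_1_keeper (a point): Top of the lip of tub_1's keeper: a 34 mm wide steel ledge on the middle of the lid's front skirt with an upturned lip. Tub's frame: ledge 84 mm up; lip from x = -0.0795 to -0.0765, ending 89 mm up; skirt behind it at x = -0.068.
- tub_2_keeper (a point): Top of the lip of tub_2's keeper: a 34 mm wide steel ledge on the middle of the lid's front skirt with an upturned lip. Tub's frame: ledge 84 mm up; lip from x = -0.0795 to -0.0765, ending 89 mm up; skirt behind it at x = -0.068.
- board_left: Splash board behind tub_1: wooden board standing upright in front of the sink, fixed to the worktop, 220 mm long, 60 mm high, 10 mm thick, a little skewed. Origin: at worktop height under the middle of its front face; x points away from the robot, square to the board, y along it. Front face: the plane x = 0; a tub pushed home has its back wall flat against it.
- board_right: Splash board behind tub_2, just like board_left; between the two boards stands a sponge caddy.
- worktop: Dark stone worktop, its top is z = 0; fixed.
- moka_pot: Bystander, loose, leave it alone: stove-top coffee pot, 98 x 155 x 174 mm, left of the tubs. Origin: centre of the underside.
- soap_bottle: Bystander, loose, leave it alone: pump bottle of soap, 46 x 74 x 179 mm, behind, beside the tap. Origin: centre of the underside.
- spice_jar_2: Bystander, loose, leave it alone: spice jar with a white cap, 47 mm across, 98 mm high, between the tubs in front of the fixed sponge caddy (which is 80 x 140 x 56 mm). Origin: centre of the underside.
- pepper_mill: Bystander, loose, leave it alone: dark wooden mill, 58 mm across, 170 mm high, at the right. Origin: centre of the underside.
- spice_jar_1: Bystander, loose, leave it alone: spice jar, 45 mm across, 100 mm high, at the right. Origin: centre of the underside.
- honey_jar: Bystander, loose, leave it alone: glass jar with a screw lid, 68 mm across, 84 mm high, at the right. Origin: centre of the underside.

How it is judged:
By the outcome, as a careful person would: the job done as asked, in the order asked, and still so for the second after the job is handed in, with the robot touching nothing.
It also fails if it takes over 59 s, if anything falls off the work surface, if the arm or the gripper's body presses on something with over 40 N, if the wrist force passes 120 N, or if a joint passes its speed limit or range.

ROBOT

A 6-joint arm with a two-finger parallel gripper is mounted at the origin on a cart in front of the work surface, level with it; the furniture and walls round the work are solid. World frame = base frame: x ahead of the robot, y to its left, z up, the work surface at z = 0. Lengths are in m, angles in rad, forces in N, time in s.
With the tool pointing down it reaches from about 0.375 to 0.925 m from the base axis. Payload 5.7 kg.
Tool frame: the origin (TCP) lies where the fingers leave the gripper's body, on its centre line; the fingertips stand 73 mm ahead of it and the grasp point (between the pads) lies 54 mm ahead of it; z points along the fingers, y is the line along which they close (so a half turn about z gives the same grasp; the last joint's range is limited). The gripper opens to 85 mm and grips with 20 to 120 N. Pads are 22 mm wide; open, the fingers measure 114 mm over their backs; the gripper's body (76 mm by 85 mm) begins 54 mm behind the grasp point. The pads swing forward as they close: fully open they stand 13 mm farther back than shut.
Start: joints at [1.105, 0.359, 1.51, -0, 1.272, -0.115], TCP at [0.206, 0.563, 0.304] pointing down, gripper open.
Joint ranges: [-2.97, 2.97], [-1.01, 2.36], [0.21, 2.38], [-0.96, 4.11], [0.2, 2.71], [-2.98, 2.98]. Speed limits (rad/s): [2.39, 2.39, 3.14, 3.14, 3.14, 3.14].

INTERFACE

Orientations are given as [roll, pitch, yaw] about the fixed x, y, z axes, in that order (R = Rz(yaw) Ry(pitch) Rx(roll)).
In Python, from workcell import manip gives the robot as it stands.
- The arm moves only by the shell command python3 shift.py [FORCE], which reads ROWS from standard input. ROWS is 1 to 5 rows, one to a line, with the numbers parted by commas; each row has 7 numbers: dx, dy, dz in shares of the most that a row can go, 1 being 62.5 mm, then a rotation vector rx, ry, rz in units of 0.1 rad, then the finger opening in m; each row shifts and turns the commanded pose from where the row before left it, along the tool's axes as they then stand; what a row does not reach is not made up. A row lasts 1/8 s, in which the tool goes at most 0.0625 m and 0.188 rad, less where a joint would pass 70% of its speed; a pose out of reach is approached as far as the arm can. The fingers move at their own pace and stop on an object; FORCE is the grip in N (left out, the last holds). Time passes only in rows, so rows that do not move let the fingers close. It prints the time, the measured TCP pose, the force, the opening and the grip force at its end. Input that does not fit is refused with a message, and nothing moves.
- manip.state(): the state, without advancing time (a new reading comes with each control period).
- manip.read_camera(name): name is "side" or "top"; returns the picture (480x640x3 uint8, red, green, blue); there is no depth.
- manip.camera_params(name): a dict with "mtx" (3x3 intrinsics, pixels), "extrinsics" (4x4, takes a point from world to camera coordinates). Camera axes: x right, y up, looking along -z (the intrinsics and any distortion apply to the point x, -y, -z); pixel columns grow to the right and rows downward; lengths in m; the calibration is good to about 2 mm. A picture is of the moment at which its call begins. camera_params takes no time and is no camera call.
- manip.job_done(): hands the job in; it is judged then, once.
The state is a dict: "t": time; "joint_positions": joint angles; "joint_velocities": joint speeds; "joint_torque": joint torques, N m; "tcp_pos": TCP position; "tool_rot": TCP orientation; "ft_force": force on the tool from outside, world axes, zero at the start; "moment": the same for the moment, N m; "grip_width": finger opening in m; "finger_force": force on a finger pad.
Only numpy, scipy, OpenCV 4.12 (cv2) and the standard library are available. Lean on these libraries where they do the work, as an engineer would, in place of code of your own. Each camera call takes 0.05 s, during which the arm holds its last target. There are 200 camera calls.

## Working session

There is one attempt and no reset: what is moved stays moved. The work goes in short steps, Python scripts to look and compute and a shell command to move; the robot and the scene stay as the last step left them, time stands still between calls to the robot, and variables do not carry over. Pictures are saved under pics/ and viewed, at most 13 in all, crops included, and the job is handed in when it is done.

```bash
ls; mkdir -p pics; python3 - <<'E'
from workcell import manip
import cv2
for n in("top","side"):
    p=manip.camera_params(n);print(n,p["mtx"],p["extrinsics"])
    cv2.imwrite(f"pics/{n}0.png",cv2.cvtColor(manip.read_camera(n),cv2.COLOR_RGB2BGR))
print(manip.state())
E
```

```text
pics
shift.py
workcell.py
top [[496.70653857   0.         325.5077503 ]
 [  0.         496.70653857 246.21884921]
 [  0.           0.           1.        ]] [[ 0.33581933 -0.94191535 -0.00456603 -0.18249253]
 [ 0.91238543  0.32407893  0.25005135 -0.55733916]
 [-0.23404745 -0.08813806  0.96822181 -1.36549939]
 [ 0.          0.          0.          1.        ]]
side [[566.96867334   0.         322.88351249]
 [  0.         566.96867334 241.18442014]
 [  0.           0.           1.        ]] [[-0.83528598  0.54968877  0.01181437  0.4940966 ]
 [-0.25328513 -0.40377666  0.87909672  0.11347206]
 [ 0.48799996  0.73130477  0.47649698 -1.67021266]
 [ 0.          0.          0.          1.        ]]
{'t': 0.1, 'joint_positions': array([ 1.10489376e+00,  3.59456052e-01,  1.51134806e+00, -1.52626740e-05,
        1.27253927e+00, -1.15140894e-01]), 'joint_velocities': array([ 0.00268178, -0.00210563, -0.00097093,  0.00023515,  0.00071687,
       -0.00153269]), 'joint_torque': array([ 3.97024860e-04, -5.28649914e+01, -2.79353106e+01, -3.39555536e-04,
        5.05353542e-03,  4.44723511e-07]), 'tcp_pos': array([0.20596942, 0.56299102, 0.30311474]), 'tool_rot': array([-3.13985184e+00, -1.86651539e-04,  2.79083532e+00]), 'ft_force': array([ 0.56864223,  0.03614733, -0.54066636]), 'moment': array([ 0.04051162,  0.00436615, -0.00443484]), 'finger_force': 0.0, 'grip_width': 0.08482510091806683}
```
View pics/top0.png

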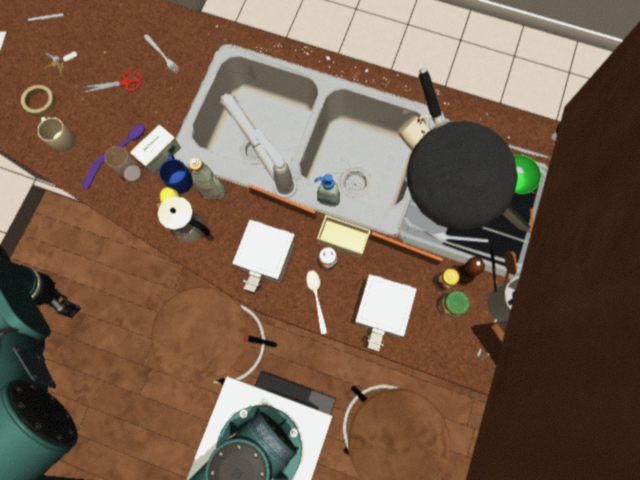

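View pics/side0.png

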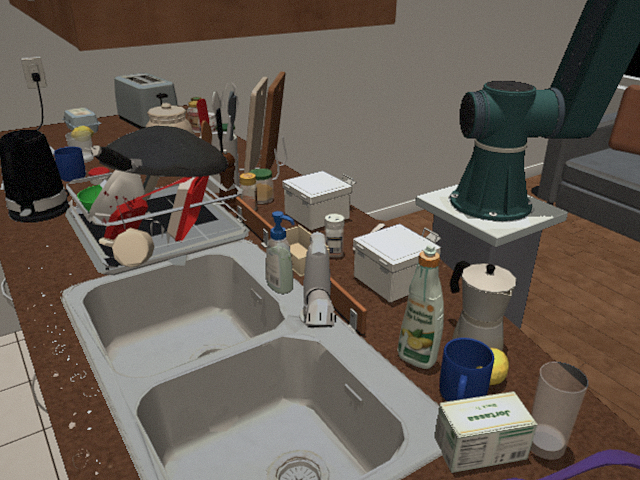

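```bash
cat > h.py <<'E'
from workcell import manip
import numpy as np, cv2
def cam(n):
    p=manip.camera_params(n);K=np.array(p["mtx"]);E=np.array(p["extrinsics"]);return K,E[:3,:3],E[:3,3]
def ray(n,px):
    K,R,t=cam(n);d=np.linalg.solve(K,[px[0],px[1],1.]);d=R.T@(d*[1,-1,-1]);return -R.T@t,d/np.linalg.norm(d)
def onplane(n,px,z):
    c,d=ray(n,px);return c+d*(z-c[2])/d[2]
def proj(n,P):
    K,R,t=cam(n);q=(R@np.array(P,float)+t)*[1,-1,-1];q=K@q;return q[:2]/q[2]
def tri(a,b):
    c1,d1=ray("top",a);c2,d2=ray("side",b);s=np.linalg.lstsq(np.c_[d1,-d2],c2-c1,rcond=None)[0]
    p,q=c1+d1*s[0],c2+d2*s[1];return (p+q)/2,np.linalg.norm(p-q)
def lids(img,n):
    w=(img.min(2)>185)&(img.max(2).astype(int)-img.min(2)<22)
    w=cv2.morphologyEx(w.astype(np.uint8),cv2.MORPH_OPEN,np.ones((5,5)))
    cs=cv2.findContours(w,cv2.RETR_EXTERNAL,cv2.CHAIN_APPROX_NONE)[0]
    return [c for c in cs if cv2.contourArea(c)>900]
E
python3 - <<'E'
from h import *
np.set_printoptions(precision=4,suppress=True)
print("cams",ray("top",(0,0))[0],ray("side",(0,0))[0])
for n in("top","side"):
    im=cv2.cvtColor(cv2.imread(f"pics/{n}0.png"),cv2.COLOR_BGR2RGB)
    for c in lids(im,n):
        q=cv2.approxPolyDP(c,0.04*cv2.arcLength(c,True),True)[:,0]
        print(n,cv2.contourArea(c),q.tolist())
        if n=="top":
            P=np.array([onplane(n,p,.1)[:2] for p in c[:,0]],np.float32);print(cv2.minAreaRect(P))
    if n=="top":
        h=cv2.cvtColor(im,cv2.COLOR_RGB2HSV);m=((h[...,0]<14)&(h[...,1]>150)&(h[...,2]>110)).astype(np.uint8)
        for c in cv2.findContours(m,cv2.RETR_EXTERNAL,cv2.CHAIN_APPROX_NONE)[0]:
            if cv2.contourArea(c)>60: r=cv2.minAreaRect(c);print("or",r,cv2.boxPoints(r).tolist())
t=cv2.imread("pics/top0.png");a=cv2.resize(t[200:350,230:430],(800,600),interpolation=cv2.INTER_CUBIC);cv2.imwrite("pics/crop.png",a)
E
```

```text
cams [ 0.2502 -0.1116  1.4606] [1.2565 0.9957 0.6903]
top 3740.5 [[226, 378], [197, 455], [263, 401], [310, 479], [330, 416]]
((0.05297156423330307, -0.007486671209335327), (0.2052704244852066, 0.2958759367465973), 0.02736135758459568)
top 2383.0 [[369, 276], [357, 321], [403, 334], [414, 288]]
((0.4731065630912781, -0.19956669211387634), (0.14994151890277863, 0.1350746601819992), 2.3585500717163086)
top 2146.5 [[249, 221], [234, 263], [277, 277], [292, 234]]
((0.5135299563407898, 0.1762867420911789), (0.13754139840602875, 0.13555972278118134), 0.58209627866745)
top 5576.5 [[336, 122], [314, 176], [371, 183], [332, 212], [396, 231], [407, 148]]
((0.8211084604263306, -0.018236279487609863), (0.28768613934516907, 0.28219351172447205), 89.97795104980469)
top 2595.0 [[190, 111], [178, 158], [271, 189], [232, 118], [212, 153]]
((0.7718340158462524, 0.3821665048599243), (0.18178509175777435, 0.32374516129493713), 0.2043629288673401)
top 3471.0 [[224, 97], [266, 162], [297, 168], [308, 111], [241, 89], [254, 130]]
((0.8648797869682312, 0.3179505467414856), (0.2952609956264496, 0.20290765166
[... 3893 characters left out ...]
, [340.1019592285156, 75.89370727539062]]
or ((247.096923828125, 37.59739685058594), (69.92808532714844, 21.712993621826172), 13.535856246948242) [[210.56304931640625, 39.9688720703125], [215.64505004882812, 18.858985900878906], [283.63079833984375, 35.225921630859375], [278.5487976074219, 56.33580780029297]]
or ((150.62925720214844, 170.52908325195312), (441.5671081542969, 244.47097778320312), 61.58382797241211) [[-61.94342041015625, 34.51530456542969], [153.07229614257812, -81.82170104980469], [363.2019348144531, 306.5428466796875], [148.18621826171875, 422.8798828125]]
side 1661.5 [[528, 418], [511, 397], [447, 408], [457, 429]]
side 1387.0 [[429, 245], [401, 225], [358, 237], [389, 261]]
```

View pics/crop.png

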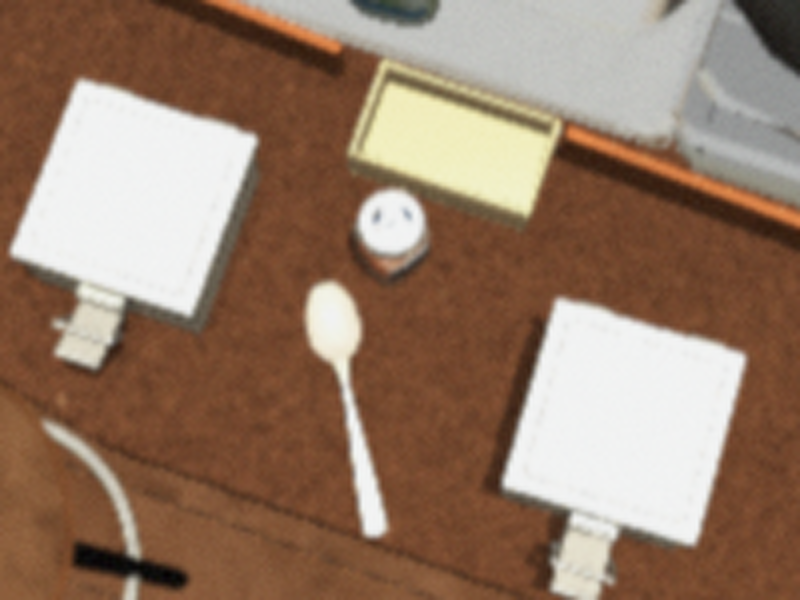

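```bash
cat >> h.py <<'E'
def lidfit(im,guess):
    w=((im.min(2)>205)).astype(np.uint8)
    w=cv2.morphologyEx(w,cv2.MORPH_OPEN,cv2.getStructuringElement(cv2.MORPH_ELLIPSE,(21,21)))
    c=max((c for c in cv2.findContours(w,cv2.RETR_EXTERNAL,cv2.CHAIN_APPROX_NONE)[0] if cv2.pointPolygonTest(c,guess,False)>0),key=cv2.contourArea)
    P=np.array([onplane("top",p,.1)[:2] for p in c[:,0]],np.float32)
    (x,y),wh,a=cv2.minAreaRect(P)
    return (x,y),wh,np.radians((a+45)%90-45)
def board(im,a,b):
    # bright top face: lower edge of orange run per column, between columns a..b
    h=cv2.cvtColor(im,cv2.COLOR_RGB2HSV);pts=[]
    m=(h[...,0]<14)&(h[...,1]>150)&(h[...,2]>150)
    for u in range(a[0],b[0]+1):
        v0=a[1]+(b[1]-a[1])*(u-a[0])/(b[0]-a[0]);r=[v for v in range(int(v0)-7,int(v0)+8) if m[v,u]]
        if r: pts.append([u,max(r)+.5])
    P=np.array([onplane("top",p,.06)[:2] for p in pts],np.float32)
    vx,vy,x,y=cv2.fitLine(P,cv2.DIST_HUBER,0,.01,.01).ravel()
    if vy<0: vx,vy=-vx,-vy
    d=(P-[x,y])@[vx,vy]
    return (x,y),np.arctan2(-vx,vy),d.min(),d.max(),len(pts)
E
python3 - <<'E'
from h import *
im=cv2.cvtColor(cv2.imread("pics/top0.png"),cv2.COLOR_BGR2RGB)
for g in((263,250),(386,305)): print(lidfit(im,g))
for a,b in(((250,188),(314,212)),((371,233),(441,260))): print(board(im,a,b))
s=cv2.imread("pics/side0.png");print(im[180:200,265].tolist())
cv2.imwrite("pics/s.png",cv2.resize(s[160:340,240:460],(733,600),interpolation=cv2.INTER_CUBIC))
E
```

```text
((0.5138725638389587, 0.1765047013759613), (0.13498938083648682, 0.13399061560630798), np.float64(0.010327241445217497))
((0.4784778654575348, -0.1990785300731659), (0.13523799180984497, 0.1341460645198822), np.float64(0.03918430418558318))
((np.float32(0.6793892), np.float32(0.18633157)), np.float32(-0.06119486), np.float32(-0.103730135), np.float32(0.10480297), 65)
((np.float32(0.66396123), np.float32(-0.20712446)), np.float32(-0.041606862), np.float32(-0.10564652), np.float32(0.1066521), 70)
[[196, 198, 194], [196, 198, 193], [196, 195, 193], [194, 195, 191], [192, 193, 191], [197, 197, 194], [192, 193, 189], [198, 197, 194], [194, 195, 191], [195, 188, 182], [200, 167, 150], [209, 140, 95], [199, 121, 67], [155, 90, 48], [82, 46, 24], [58, 30, 18], [57, 32, 16], [56, 32, 18], [61, 37, 24], [79, 47, 28]]
```

View pics/s.png

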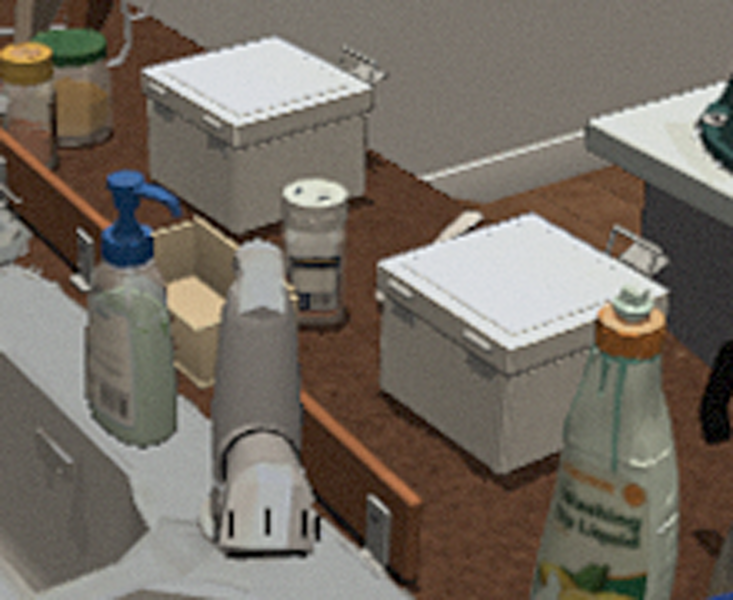

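```bash
python3 - <<'E'
from h import *
for n,a,b in(("t1BL",(250.5,220.5),(391.5,263)),("t1BR",(294.2,233.7),(354,238.6)),("t2BL",(370,275),(310.5,197.5)),("bd1L",(249.5,187),(365.4,311))): print(n,tri(a,b))
s=manip.state();print(s["tcp_pos"],s["tool_rot"])
E
```

```text
t1BL (array([0.5805659 , 0.24034803, 0.09745697]), np.float64(0.002932235816167397))
t1BR (array([0.58392175, 0.10996026, 0.09637753]), np.float64(0.002328539452066915))
t2BL (array([ 0.54377967, -0.13248152,  0.09442405]), np.float64(1.1062713451976444e-05))
bd1L (array([0.68823469, 0.29534242, 0.05163925]), np.float64(0.00032115844076796454))
[0.20596942 0.56299102 0.30311474] [-3.13985184e+00 -1.86651539e-04  2.79083532e+00]
```

Careful with the scale: shifts go in shares of 62.5 mm and turns go in units of 0.1 rad. That gives: -0.0534 m is -0.8544, -0.032 m is -0.512, -0.145 rad is -1.45.

```bash
echo '0,0,0,0,0,-1.45,0.085
0,0,0,0,0,-1.45,0.085
-0.512,-0.8544,0,0,0,0,0.085
-0.512,-0.8544,0,0,0,0,0.085
-0.512,-0.8544,0,0,0,0,0.085' | python3 shift.py; echo '-0.512,-0.8544,0,0,0,0,0.085
-0.512,-0.8544,0,0,0,0,0.085
-0.512,-0.8544,0,0,0,0,0.085
-0.512,-0.8544,0,0,0,0,0.085
0,0,0,0,0,0,0.085' | python3 shift.py
```

```text
t: 0.72
tcp_pos: [0.2926, 0.396, 0.3035]
tool_rot: [-3.141, -0.0, 3.082]
ft_force: [1.1, -0.2, 0.1]
grip_width: 0.0849
finger_force: 0.0
t: 1.35
tcp_pos: [0.4089, 0.1731, 0.3039]
tool_rot: [-3.14, 0.001, 3.074]
ft_force: [0.3, 1.6, 0.7]
grip_width: 0.0853
finger_force: 0.0
```

To row units: 0.048 m is 0.768, 0.003 m is 0.048.

```bash
echo '0,0.048,0.768,0,0,0,0.085
0,0,0.768,0,0,0,0.085
0,0,0.768,0,0,0,0.085
0,0,0.768,0,0,0,0.085
0,0,0,0,0,0,0.085' | python3 shift.py; echo '0,0,0,0,0,0,0.085
-0.064,0,0,0,0,0,0.085
-0.064,0,0,0,0,0,0.085
-0.064,0,0,0,0,0,0.085
0,0,0,0,0,0,0.085' | python3 shift.py
```

```text
t: 1.98
tcp_pos: [0.4041, 0.1797, 0.1093]
tool_rot: [-3.139, -0.008, 3.082]
ft_force: [-0.9, -1.3, 0.9]
grip_width: 0.0851
finger_force: 0.0
t: 2.6
tcp_pos: [0.42, 0.179, 0.1123]
tool_rot: [3.141, 0.001, 3.08]
ft_force: [-1.0, -1.0, 0.5]
grip_width: 0.0851
finger_force: 0.0
```

```bash
echo '-0.064,0,0,0,0,0,0.085' | python3 shift.py; echo '-0.064,0,0,0,0,0,0.085' | python3 shift.py;echo '-0.064,0,0,0,0,0,0.085' | python3 shift.py;echo '-0.064,0,0,0,0,0,0.085' | python3 shift.py
```

```text
t: 2.72
tcp_pos: [0.4229, 0.1786, 0.1119]
tool_rot: [-3.141, -0.001, 3.081]
ft_force: [-1.0, -0.1, 0.2]
grip_width: 0.0849
finger_force: 0.0
t: 2.85
tcp_pos: [0.4274, 0.1784, 0.1118]
tool_rot: [-3.141, -0.0, 3.081]
ft_force: [0.5, -0.5, 0.6]
grip_width: 0.0849
finger_force: 0.0
t: 2.98
tcp_pos: [0.4311, 0.1782, 0.1117]
tool_rot: [-3.141, -0.001, 3.081]
ft_force: [-1.1, -0.2, 1.2]
grip_width: 0.0852
finger_force: 0.0
t: 3.1
tcp_pos: [0.4349, 0.1779, 0.1117]
tool_rot: [-3.141, -0.001, 3.081]
ft_force: [-1.4, 0.9, -0.5]
grip_width: 0.085
finger_force: 0.0
```

```bash
for i in 1 2 3 4; do echo '-0.048,0,0,0,0,0,0.085' | python3 shift.py | grep -E "tcp|ft"; done
```

```text
tcp_pos: [0.4382, 0.1778, 0.1117]
ft_force: [-1.7, 0.4, -0.7]
tcp_pos: [0.4412, 0.1776, 0.1118]
ft_force: [-1.2, 0.3, -0.5]
tcp_pos: [0.4441, 0.1774, 0.1118]
ft_force: [-1.4, 0.4, -0.5]
tcp_pos: [0.447, 0.1772, 0.1118]
ft_force: [-1.6, -0.2, -0.9]
```

```bash
for i in 1 2 3 4; do echo '-0.048,0,0,0,0,0,0.085' | python3 shift.py | grep -E "tcp|ft"; done; python3 - <<'E'
from h import *
im=manip.read_camera("top");cv2.imwrite("pics/a.png",cv2.resize(cv2.cvtColor(im,cv2.COLOR_RGB2BGR)[200:350,230:430],(800,600)))
E
```

```text
tcp_pos: [0.4502, 0.177, 0.1119]
ft_force: [-2.7, -0.7, 0.0]
tcp_pos: [0.4533, 0.1769, 0.1119]
ft_force: [-1.9, 0.5, -0.3]
tcp_pos: [0.4563, 0.1767, 0.1119]
ft_force: [-1.7, -0.1, -0.8]
tcp_pos: [0.4594, 0.1765, 0.1119]
ft_force: [-2.3, -0.5, 0.3]
```

View pics/a.png

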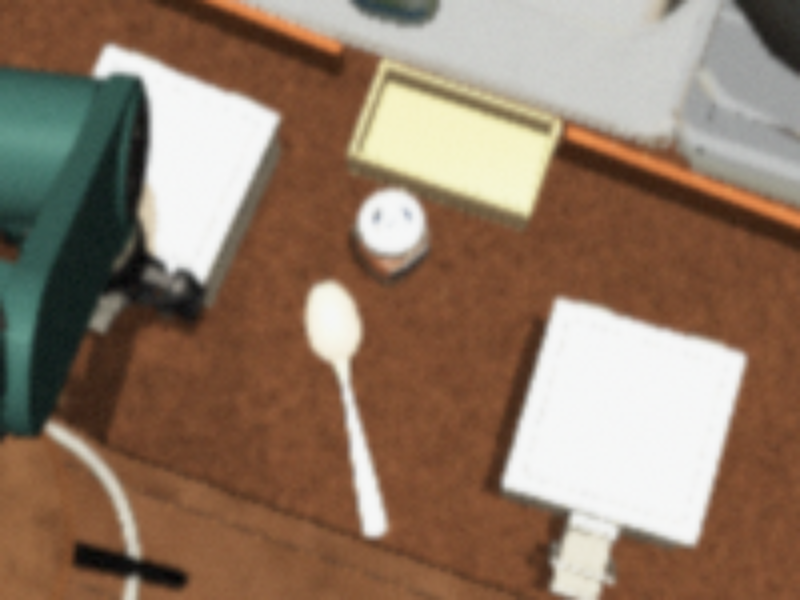

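To row units: -0.06 m is -0.96, 0.045 m is 0.72, -0.02 rad is -0.2.

```bash
echo '0.72,0,0,0,0,0,0.085
0.32,0,-0.32,0,0,0,0.085
0,0,-0.96,0,0,0,0.085
0,0,-0.96,0,0,0,0.085
0,-0.96,0,0,0,-0.2,0.085' | python3 shift.py;echo '0,-0.968,0,0,0,0,0.085
0,-0.968,0,0,0,0,0.085
0,-0.968,0,0,0,0,0.085
0,-0.968,0,0,0,0,0.085
0,-0.968,0,0,0,0,0.085' | python3 shift.py; python3 - <<'E'
from h import *
im=manip.read_camera("top");print(lidfit(im,(267,243)));print(lidfit(im,(386,305)))
E
```

```text
t: 4.78
tcp_pos: [0.3956, 0.123, 0.2571]
tool_rot: [3.139, 0.014, 3.108]
ft_force: [1.2, -0.5, -0.3]
grip_width: 0.0849
finger_force: 0.0
t: 5.4
tcp_pos: [0.3785, -0.1843, 0.2526]
tool_rot: [-3.14, 0.002, 3.1]
ft_force: [1.3, 0.3, 0.5]
grip_width: 0.0853
finger_force: 0.0
((0.5404043197631836, 0.17185036838054657), (0.13440580666065216, 0.13590107858181), np.float64(-0.06352957464578572))Traceback (most recent call last):
  File "<stdin>", line 2, in <module>
  File "h.py", line 22, in lidfit
    c=max((c for c in cv2.findContours(w,cv2.RETR_EXTERNAL,cv2.CHAIN_APPROX_NONE)[0] if cv2.pointPolygonTest(c,guess,False)>0),key=cv2.contourArea)
ValueError: max() iterable argument is empty
```

To row units: -0.016 m is -0.256, 0.047 m is 0.752.

```bash
echo '0.032,-0.256,0,0,0,0,0.085
0,0,0.752,0,0,0,0.085
0,0,0.752,0,0,0,0.085
0,0,0.752,0,0,0,0.085
-0.08,0,0,0,0,0,0.085' | python3 shift.py;echo '-0.08,0,0,0,0,0,0.085
-0.08,0,0,0,0,0,0.085
-0.08,0,0,0,0,0,0.085
-0.08,0,0,0,0,0,0.085
-0.08,0,0,0,0,0,0.085' | python3 shift.py ; for i in 1 2 3 4 ; do echo '-0.08,0,0,0,0,0,0.085' | python3 shift.py | grep -E "tcp|ft"; done
```

```text
t: 6.08
tcp_pos: [0.3787, -0.1954, 0.1087]
tool_rot: [3.137, -0.007, 3.102]
ft_force: [0.3, 0.5, 0.2]
grip_width: 0.0848
finger_force: 0.0
t: 6.7
tcp_pos: [0.4052, -0.1983, 0.111]
tool_rot: [3.141, -0.001, 3.101]
ft_force: [-3.7, 1.9, -0.2]
grip_width: 0.0847
finger_force: 0.0
tcp_pos: [0.4104, -0.1987, 0.1108]
ft_force: [-4.4, 0.3, 0.8]
tcp_pos: [0.4155, -0.1991, 0.1108]
ft_force: [-5.4, 0.6, 1.3]
tcp_pos: [0.4204, -0.1993, 0.1107]
ft_force: [-5.9, -0.1, 0.4]
tcp_pos: [0.4254, -0.1996, 0.1107]
ft_force: [-6.1, 0.5, 0.8]
```

```bash
echo '-0.256,0,0,0,0,0,0.085
-0.256,0,0,0,0,0,0.085
-0.256,0,0,0,0,0,0.085
-0.256,0,0,0,0,0,0.085
-0.192,0,0,0,0,0,0.085' | python3 shift.py; for i in 1 2 3 4 ; do echo '-0.048,0,0,0,0,0,0.085' | python3 shift.py | grep -E "tcp|ft"; done
```

```text
t: 7.82
tcp_pos: [0.5027, -0.2028, 0.1109]
tool_rot: [-3.141, 0.0, 3.101]
ft_force: [-4.9, -0.0, -0.8]
grip_width: 0.0853
finger_force: 0.0
tcp_pos: [0.5057, -0.2031, 0.111]
ft_force: [-5.4, -1.1, 1.0]
tcp_pos: [0.5071, -0.2029, 0.1109]
ft_force: [-5.8, 0.7, 0.8]
tcp_pos: [0.5097, -0.2029, 0.1109]
ft_force: [-6.2, -0.1, 1.7]
tcp_pos: [0.5126, -0.2029, 0.1109]
ft_force: [-5.4, 0.0, 1.0]
```

```bash
for i in 1 2 3 4 5; do echo '-0.032,0,0,0,0,0,0.085' | python3 shift.py | grep -E "tcp|ft"; done
```

```text
tcp_pos: [0.5147, -0.203, 0.1109]
ft_force: [-5.9, 0.4, 0.2]
tcp_pos: [0.5166, -0.2031, 0.1109]
ft_force: [-5.5, -0.1, 2.1]
tcp_pos: [0.5181, -0.2032, 0.1108]
ft_force: [-9.7, -1.6, 2.4]
tcp_pos: [0.5182, -0.203, 0.1105]
ft_force: [-15.7, -3.5, 3.8]
tcp_pos: [0.5183, -0.2029, 0.1101]
ft_force: [-21.7, -5.5, 8.3]
```

To row units: -0.05 m is -0.8, 0.06 m is 0.96.

```bash
echo '-0.016,0,0,0,0,0,0.085
0.48,0,0,0,0,0,0.085
0.64,0,0,0,0,0,0.085
0,0,-0.8,0,0,0,0.085
0,0.96,-0.48,0,0,0,0' | python3 shift.py;echo '0,0.96,0,0,0,0,0
0,0.96,0,0,0,0,0' | python3 shift.py; python3 - <<'E'
from h import *
im=manip.read_camera("top");print(board(im,(371,233),(441,260)));b=cv2.cvtColor(im,cv2.COLOR_RGB2BGR)
cv2.imwrite("pics/b.png",cv2.resize(b[200:320,340:500],(800,600),interpolation=cv2.INTER_CUBIC))
s=manip.read_camera("side");cv2.imwrite("pics/bs.png",cv2.resize(cv2.cvtColor(s,cv2.COLOR_RGB2BGR)[120:270,220:420],(800,600),interpolation=cv2.INTER_CUBIC))
for t in (.59,-.205,.1),: print(proj("top",t)); print(lidfit(im,tuple(map(float,proj("top",t)))))
E
```

```text
t: 9.57
tcp_pos: [0.4598, -0.1481, 0.1916]
tool_rot: [-3.138, 0.008, 3.095]
ft_force: [0.8, 1.0, 0.3]
grip_width: 0.0695
finger_force: 0.0
t: 9.82
tcp_pos: [0.4635, -0.0238, 0.1902]
tool_rot: [-3.141, 0.006, 3.099]
ft_force: [0.4, -0.2, -0.0]
grip_width: 0.0317
finger_force: 0.0
((np.float32(0.6643796), np.float32(-0.19326335)), np.float32(-0.041974142), np.float32(-0.11951271), np.float32(0.096578285), 24)
[400.00385352 267.84507145]
((0.5989350080490112, -0.20616397261619568), (0.13427254557609558, 0.1354961097240448), np.float64(-0.04364681342141764))
```

View pics/b.png

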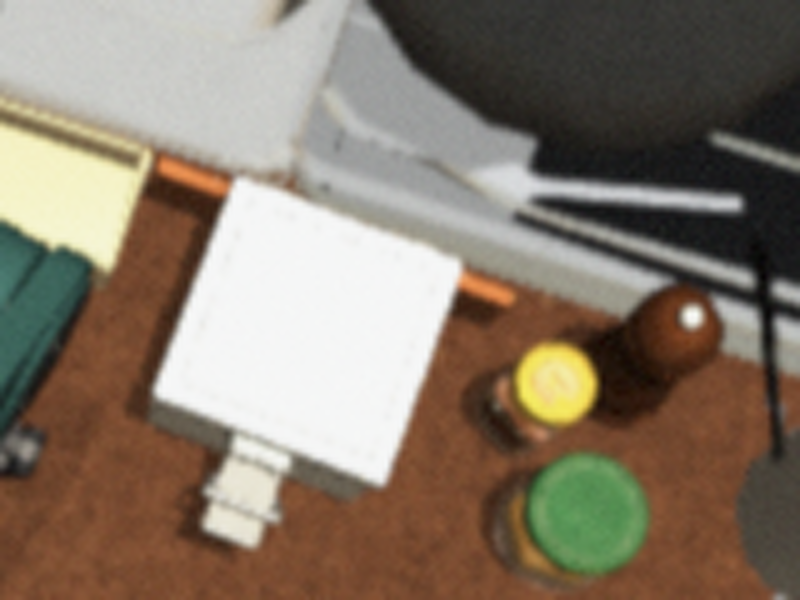

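View pics/bs.png

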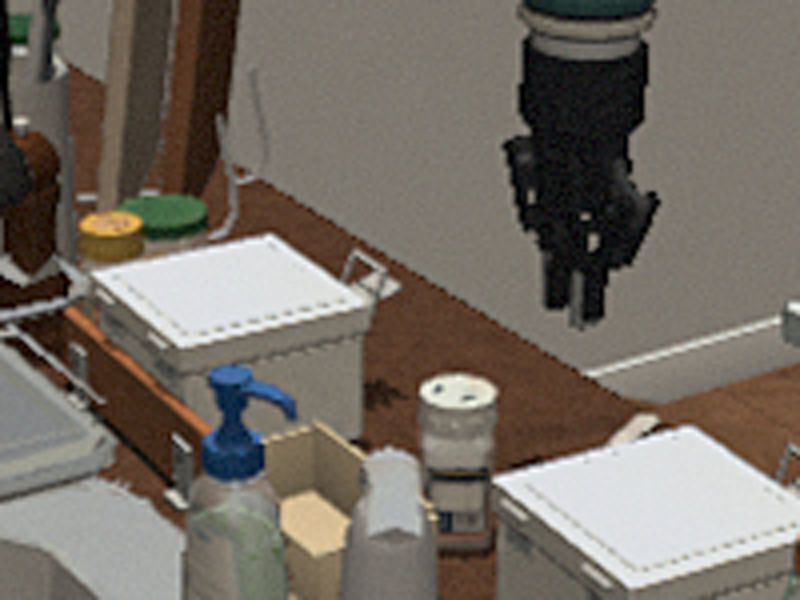

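```bash
python3 - <<'E'
from h import *
P=(.4956,-.2014,.096);print(proj("top",P),proj("side",P));print(tri((388.4,300.8),(312,185)))
E
```

```text
[388.26779814 299.27609802] [311.97170713 184.24008622]
(array([ 0.49304065, -0.20378172,  0.09219253]), np.float64(0.0016306044827099735))
```

```bash
echo '-0.08,-0.944,0,0,0,0,0
-0.08,-0.944,0,0,0,0,0
-0.08,-0.936,0,0,0,0,0
0,0,0,0,0,0,0
0,0,0,0,0,0,0' | python3 shift.py
```

```text
t: 10.55
tcp_pos: [0.4695, -0.2026, 0.1889]
tool_rot: [3.142, 0.001, 3.099]
ft_force: [-0.4, 0.7, -0.4]
grip_width: -0.0002
finger_force: 0.0
```

To row units: 0.002 m is 0.032, 0.013 m is 0.208.

```bash
echo '0,0.032,0.208,0,0,0,0
0,0,0.208,0,0,0,0
0,0,0,0,0,0,0' | python3 shift.py;echo '-0.128,0,0,0,0,0,0
-0.128,0,0,0,0,0,0
-0.128,0,0,0,0,0,0
-0.064,0,0,0,0,0,0
0,0,0,0,0,0,0' | python3 shift.py
```

```text
t: 10.92
tcp_pos: [0.4687, -0.1986, 0.1613]
tool_rot: [3.14, -0.003, 3.102]
ft_force: [-0.2, 0.4, -0.6]
grip_width: -0.0002
finger_force: 0.0
t: 11.55
tcp_pos: [0.498, -0.2012, 0.1629]
tool_rot: [-3.141, 0.0, 3.101]
ft_force: [0.4, 0.1, -0.5]
grip_width: 0.0001
finger_force: 0.0
```

To row units: 0.06 m is 0.96, -0.005 m is -0.08.

```bash
echo '-0.08,0,0,0,0,0,0
0,0,0,0,0,0,0
0.32,0,0,0,0,0,0
0.32,0,-0.32,0,0,0,0
0,0.96,-0.32,0,0,0,0' | python3 shift.py;echo '0,0.96,0,0,0,0,0
0,0.48,0,0,0,0,0
0,0,0,0,0,0,0' | python3 shift.py; python3 - <<'E'
from h import *
im=manip.read_camera("top");b=cv2.cvtColor(im,cv2.COLOR_RGB2BGR)
s=cv2.cvtColor(manip.read_camera("side"),cv2.COLOR_RGB2BGR)
cv2.imwrite("pics/c.png",np.hstack([cv2.resize(b[260:320,360:420],(400,400),interpolation=cv2.INTER_CUBIC),cv2.resize(s[165:215,285:335],(400,400),interpolation=cv2.INTER_CUBIC)]))
E
```

```text
t: 12.18
tcp_pos: [0.4646, -0.1429, 0.2031]
tool_rot: [-3.14, 0.001, 3.095]
ft_force: [1.4, -0.2, -0.3]
grip_width: -0.0001
finger_force: 0.0
t: 12.55
tcp_pos: [0.4682, -0.0488, 0.2027]
tool_rot: [3.141, -0.0, 3.104]
ft_force: [0.1, -0.1, -0.1]
grip_width: 0.0003
finger_force: 0.0
```

View pics/c.png

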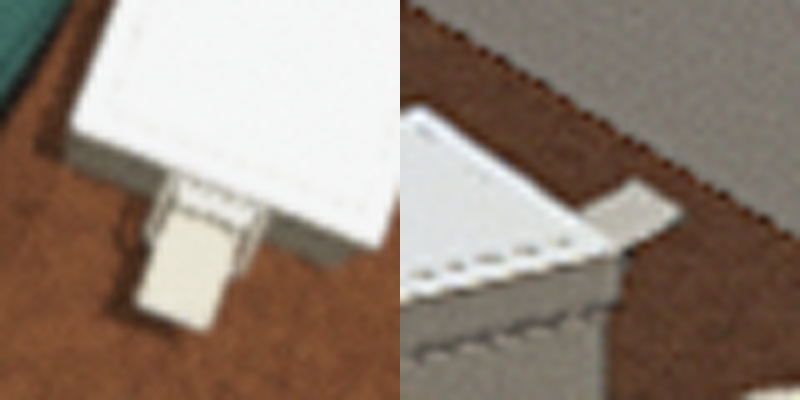

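To row units: -0.003 m is -0.048, -0.0505 m is -0.808.

```bash
echo '-0.048,-0.808,0,0,0,0,0
-0.048,-0.808,0,0,0,0,0
-0.048,-0.808,0,0,0,0,0
0,0,0.48,0,0,0,0
0,0,0.24,0,0,0,0' | python3 shift.py;echo '0,0,0,0,0,0,0
0,0,0,0,0,0,0' | python3 shift.py
```

```text
t: 13.28
tcp_pos: [0.4705, -0.2039, 0.1563]
tool_rot: [3.141, -0.002, 3.098]
ft_force: [-0.2, 0.5, -0.1]
grip_width: 0.0
finger_force: 0.0
t: 13.52
tcp_pos: [0.4717, -0.2021, 0.158]
tool_rot: [-3.141, 0.0, 3.101]
ft_force: [0.7, 0.2, 0.3]
grip_width: 0.0003
finger_force: 0.0
```

Press down along the arc.

```bash
echo '0,0.016,0.152,0,0,0,0
0,0,0.152,0,0,0,0
0,0,0.096,0,0,0,0
0,0,0.096,0,0,0,0
0,0,0,0,0,0,0' | python3 shift.py;echo '-0.024,0,0.08,0,0,0,0
-0.024,0,0.08,0,0,0,0
-0.048,0,0.08,0,0,0,0
0,0,0,0,0,0,0' | python3 shift.py
```

```text
t: 14.15
tcp_pos: [0.4715, -0.2011, 0.1261]
tool_rot: [3.141, -0.001, 3.101]
ft_force: [-0.1, -0.5, -0.1]
grip_width: 0.0002
finger_force: 0.0
t: 14.65
tcp_pos: [0.4777, -0.2015, 0.1112]
tool_rot: [3.142, -0.0, 3.101]
ft_force: [-0.7, 0.3, 0.3]
grip_width: -0.0002
finger_force: 0.1
```

```bash
for i in 1 2 3; do echo '-0.064,0,0.008,0,0,0,0
0,0,0,0,0,0,0' | python3 shift.py | grep -E "tcp|ft"; done; python3 - <<'E'
from h import *
b=cv2.cvtColor(manip.read_camera("top"),cv2.COLOR_RGB2BGR)
s=cv2.cvtColor(manip.read_camera("side"),cv2.COLOR_RGB2BGR)
cv2.imwrite("pics/d.png",np.hstack([cv2.resize(b[260:320,350:410],(400,400),interpolation=cv2.INTER_CUBIC),cv2.resize(s[150:220,280:350],(400,400),interpolation=cv2.INTER_CUBIC)]))
E
```

```text
tcp_pos: [0.4811, -0.2014, 0.1109]
ft_force: [-2.8, 0.4, -0.2]
tcp_pos: [0.4855, -0.2016, 0.1105]
ft_force: [-3.9, 0.6, 0.2]
tcp_pos: [0.4899, -0.202, 0.1101]
ft_force: [-3.5, 0.3, 0.1]
```

View pics/d.png

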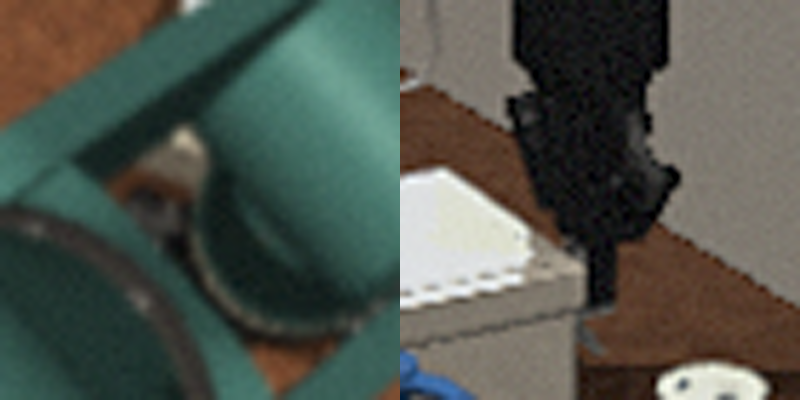

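```bash
for i in 1 2 3 4; do echo '-0.048,0,0,0,0,0,0
0,0,0,0,0,0,0' | python3 shift.py | grep -E "tcp|ft"; done
```

```text
tcp_pos: [0.4933, -0.2024, 0.1103]
ft_force: [-2.2, 0.1, -0.4]
tcp_pos: [0.4964, -0.2026, 0.1103]
ft_force: [-0.8, 1.0, -0.4]
tcp_pos: [0.4997, -0.2029, 0.1105]
ft_force: [-0.1, 0.2, -0.6]
tcp_pos: [0.5019, -0.2026, 0.1102]
ft_force: [0.5, 0.6, 0.3]
```

```bash
for i in 1 2 3; do echo '-0.032,0,0,0,0,0,0
0,0,0,0,0,0,0' | python3 shift.py | grep -E "tcp|ft"; done
```

```text
tcp_pos: [0.5022, -0.2024, 0.11]
ft_force: [-5.0, -0.6, 3.4]
tcp_pos: [0.5024, -0.2022, 0.1098]
ft_force: [-10.6, -3.0, 6.0]
tcp_pos: [0.5027, -0.202, 0.1095]
ft_force: [-14.5, -3.8, 8.0]
```

Careful with the scale: shifts go in shares of 62.5 mm and turns go in units of 0.1 rad. That gives: -0.06 m is -0.96, 0.054 m is 0.864.

```bash
echo '0.32,0,0,0,0,0,0
0.4,0,0,0,0,0,0
0,0,-0.96,0,0,0,0
0,0,-0.8,0,0,0,0
0.1376,0.864,0,0,0,0,0.07' | python3 shift.py; echo '0.1376,0.864,0,0,0,0,0.07
0.1376,0.864,0,0,0,0,0.07
0.1376,0.864,0,0,0,0,0.07
0.1376,0.864,0,0,0,0,0.07
0.1376,0.864,0,0,0,0,0.07' | python3 shift.py; echo '0.1376,0.864,0,0,0,0.2,0.07
0,0,0,0,0,0,0.07
0,0,0,0,0,0,0.07' | python3 shift.py
python3 - <<'E'
from h import *
im=manip.read_camera("top");print(lidfit(im,(400.,268.)));b=cv2.cvtColor(im,cv2.COLOR_RGB2BGR)
s=cv2.cvtColor(manip.read_camera("side"),cv2.COLOR_RGB2BGR)
cv2.imwrite("pics/e.png",np.vstack([np.hstack([cv2.resize(b[260:320,350:410],(400,300),interpolation=cv2.INTER_CUBIC),cv2.resize(s[150:220,280:350],(400,300),interpolation=cv2.INTER_CUBIC)]),np.hstack([cv2.resize(b[210:300,220:340],(400,300)),cv2.resize(s[200:290,350:470],(400,300))])]))
E
```

```text
t: 17.88
tcp_pos: [0.4608, -0.1501, 0.2247]
tool_rot: [-3.136, 0.012, 3.097]
ft_force: [1.7, 1.0, -1.5]
grip_width: 0.0173
finger_force: 0.0
t: 18.5
tcp_pos: [0.4243, 0.1268, 0.2205]
tool_rot: [3.141, 0.002, 3.1]
ft_force: [0.4, 0.3, -0.0]
grip_width: 0.0702
finger_force: 0.0
t: 18.88
tcp_pos: [0.4178, 0.1792, 0.2201]
tool_rot: [-3.141, 0.0, 3.082]
ft_force: [-0.0, -1.0, -0.5]
grip_width: 0.07
finger_force: 0.0
((0.5988737940788269, -0.20616130530834198), (0.13427254557609558, 0.136471226811409), np.float64(-0.04364681342141764))
```

View pics/e.png

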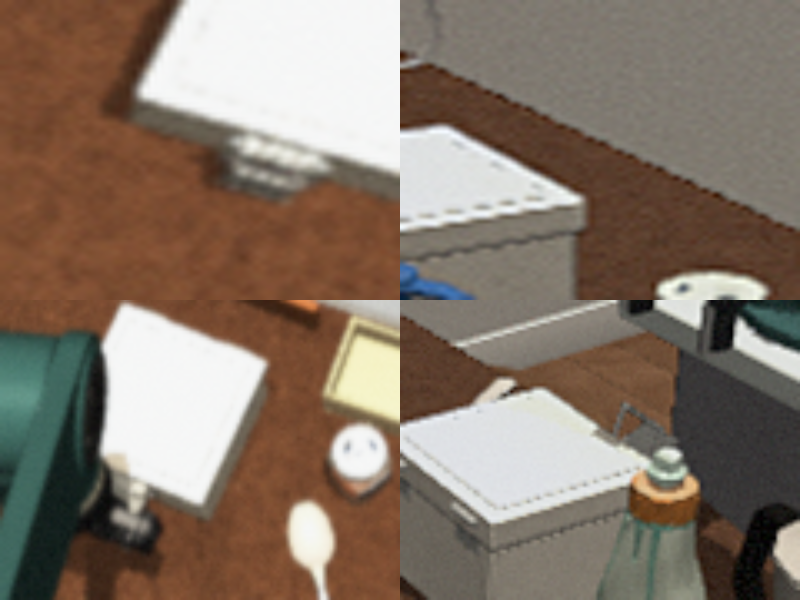

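```bash
echo '0,0,0.64,0,0,0,0.07
0,0,0.64,0,0,0,0.07
0.016,0,0.256,0,0,0,0.07
0,0,0,0,0,0,0.07
0,0,0,0,0,0,0.032' | python3 shift.py 20; echo '0,0,0,0,0,0,0.028
0,0,0,0,0,0,0.026
0,0,0,0,0,0,0.026
0,0,0,0,0,0,0.026' | python3 shift.py 20
```

```text
t: 19.6
tcp_pos: [0.4176, 0.1787, 0.1247]
tool_rot: [3.141, 0.001, 3.079]
ft_force: [-0.2, -0.2, 0.1]
grip_width: 0.0535
finger_force: 0.0
t: 20.1
tcp_pos: [0.4172, 0.1794, 0.1244]
tool_rot: [3.141, 0.001, 3.081]
ft_force: [0.2, -1.4, 0.7]
grip_width: 0.0306
finger_force: 19.7
```

Gripped at about 31 mm, which fits the 32 mm lever. Pull back, release and rise.

To row units: 0.006 m is 0.096, 0.005 m is 0.08.

```bash
echo '0.08,0,0,0,0,0,0.026
0.096,0,0,0,0,0,0.026
0.096,0,0,0,0,0,0.026
0.096,0,0,0,0,0,0.026
0.032,0,0,0,0,0,0.026' | python3 shift.py; echo '0,0,0,0,0,0,0.03
0,0,0,0,0,0,0.05
0,0,0,0,0,0,0.07
0,0,0,0,0,0,0.07
0,0,0,0,0,0,0.07' | python3 shift.py; echo '0,0,-0.32,0,0,0,0.07
0,0,-0.64,0,0,0,0.07
0,0,-0.96,0,0,0,0.07
0,-0.88,0,0,0,0,0.07
0,-0.88,0,0,0,0,0.07' | python3 shift.py;echo '0,-0.88,0,0,0,0,0.07
0,0,0,0,0,0,0.07
0,0,0,0,0,0,0.07' | python3 shift.py
python3 - <<'E'
from h import *
im=manip.read_camera("top");print(lidfit(im,(264.,248.)),lidfit(im,(400.,268.)));b=cv2.cvtColor(im,cv2.COLOR_RGB2BGR)
s=cv2.cvtColor(manip.read_camera("side"),cv2.COLOR_RGB2BGR)
cv2.imwrite("pics/f.png",np.vstack([np.hstack([cv2.resize(b[200:320,220:380],(400,300)),cv2.resize(b[200:320,330:490],(400,300))]),np.hstack([cv2.resize(s[200:290,350:470],(400,300)),cv2.resize(s[130:280,220:420],(400,300))])]))
E
```

```text
t: 20.72
tcp_pos: [0.3912, 0.1808, 0.1241]
tool_rot: [-3.141, -0.0, 3.081]
ft_force: [1.4, -1.1, 0.6]
grip_width: 0.0304
finger_force: 19.8
t: 21.35
tcp_pos: [0.3918, 0.1808, 0.1241]
tool_rot: [-3.141, -0.0, 3.081]
ft_force: [0.5, 0.6, 0.5]
grip_width: 0.0693
finger_force: 0.0
t: 21.98
tcp_pos: [0.3856, 0.0703, 0.2452]
tool_rot: [-3.142, 0.003, 3.084]
ft_force: [1.3, -0.3, 0.6]
grip_width: 0.07
finger_force: 0.0
t: 22.35
tcp_pos: [0.3817, 0.0162, 0.2441]
tool_rot: [3.141, -0.0, 3.079]
ft_force: [-0.7, -0.2, -0.6]
grip_width: 0.07
finger_force: 0.0
((0.5177533030509949, 0.1935582458972931), (0.09369886666536331, 0.131813645362854), np.float64(-0.0731648914696924)) ((0.5987610816955566, -0.20615831017494202), (0.13426566123962402, 0.13635404407978058), np.float64(-0.03905805370515661))
```

View pics/f.png

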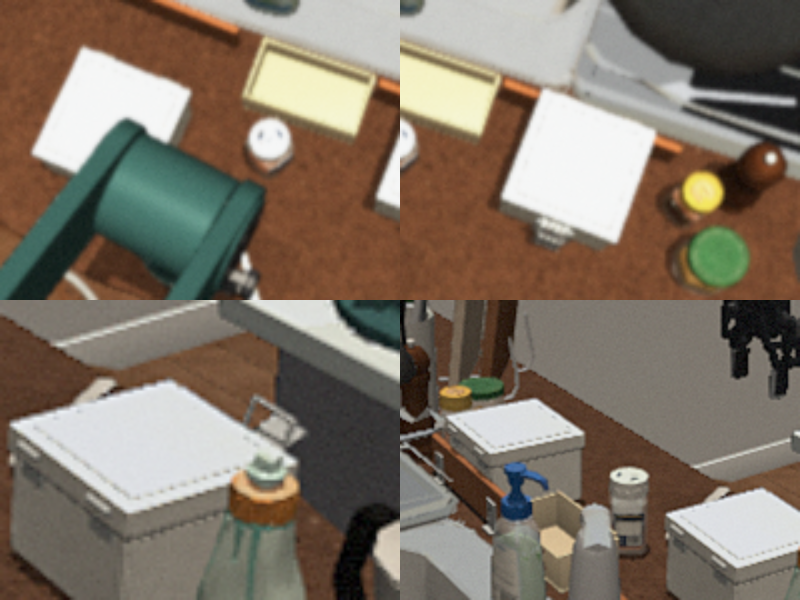

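```bash
python3 -c "
from workcell import manip
print(manip.job_done())"
```

```text
the job is handed in; nothing more can be done
None
```

The job is handed in, and no verdict came back: tub_2 (about 6 N to slide, so the full one) is flat against its board with its lid clipped shut, while the empty tub_1 was nudged about 27 mm in the push test, pulled back to near its start (the arm partly hid it in the last look), and left with its latch open.

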